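# Press a wax block flush to the jig fence with a spacer

## Task

Pick up the loose wooden spacer by its head and slide it upright right down into the gap between the wax block and the stops of the wooden jig, at the one end of the gap that is wide enough for it, in front of the thinner stop. Then push the block with the spacer, with a steady moderate push, until its whole long side lies flush against the jig's fence, and finish like that: the program ends with the gripper still holding the spacer and still pressing the block against the fence. Touch the block with the spacer only, never with the gripper, and leave the sanding stick and the eraser where they lie.

Things in the scene. Friction and masses are not known exactly. Their poses are not given: they have to be found in the camera images.
- jig: Smooth waxed plywood board of a small jig, fixed to the bench, 132 (x) x 140 (y) x 14 mm; top at z = 14 mm. Origin on the bench; its x (horizontal, away from the robot, yaw within 0.35 rad) points from the two stops on its near side to the fence on its far side, y runs along the fence. It spans x = -60 to +72, y = -70 to +70 mm. The wax block lies loose between.
- fence: Dark wooden fence bar, part of the jig, 16 x 120 x 30 mm on top of the board (top 44 mm above the bench). Its origin and axes are the jig's. Its side towards the block is faced with slippery white plastic; this flat face is at x = +50 mm in the jig's frame.
- thin_stop: Thinner of two dark wooden stops on the near side of the board, 20 (x) x 34 (y) x 16 mm tall; axes as the jig's. Origin under it on the board, at x = -44, y = +18 or -18 mm in the jig's frame (side varies). Its face to the block is 10 mm ahead (+x) of the origin: gap 26 to 30 mm at the start, 34 when flush, so the 18 mm spacer fits. The gap is open above and at the outer end.
- thick_stop: Thicker stop, 40 (x) x 34 (y) x 16 mm tall, on the other side of the jig's centre line, 2 mm from the thin one. Origin at x = -44, y = -18 or +18 mm in the jig's frame, on the board. Its face to the block is 30 mm ahead (+x) of the origin: the gap there is only 6 to 10 mm at the start, 14 when flush: too narrow for the spacer.
- block_centre (a point): Centre of the green wax block, 50 (x) x 90 (y) x 24 mm tall, 0.11 kg, a corner cut off, lying loose on the jig's board (top 38 mm above the bench), long side along the jig's y, at the start 4 to 8 mm from the fence and up to 0.04 rad askew. Flush means its centre is at x = +25 mm in the jig's frame, its axes parallel to the jig's; a push of 10 N does it.
- spacer_head (a point): Middle of the spacer's head to grip it by, across its x (24 mm). The spacer stands upright on the bench, light wood, 72 mm tall, 0.05 kg: polished blade 26 (y) x 44 mm tall, 12 thick (x), 18 at a rib 6 mm wide down the middle of both faces; on it a grooved head 24 x 26 x 28 mm, its middle 58 mm above the foot. Foot on the board, the head is 20 mm above the block's top. Same when turned by half.
- spacer_foot (a point): Centre of the spacer's underside, 58 mm below spacer_head; same axes as the spacer.
- stick: Flat sanding stick lying on the bench, 26 x 190 x 10 mm, a bystander; origin under its middle.
- eraser: Eraser in a paper sleeve lying on the bench, 23 x 52 x 12 mm, a bystander; origin under its middle.

How it is judged:
By the outcome, as a careful person would: the job done as asked, in the order asked, and still so for the second after the job is handed in, while the arm keeps its last pose, push and grip.
It also fails if it takes over 45 s, if anything falls off the work surface, if the arm or the gripper's body presses on something with over 40 N, if the wrist force passes 120 N, or if a joint passes its speed limit or range.

## Robot

A 6-joint arm with a two-finger parallel gripper is mounted at the origin on a cart in front of the work surface, level with it; the furniture and walls round the work are solid. World frame = base frame: x ahead of the robot, y to its left, z up, the work surface at z = 0. Lengths are in m, angles in degrees, forces in N, time in s.
With the tool pointing down it reaches from about 0.4 to 0.825 m from the base axis. Payload 7 kg.
Tool frame: the origin (TCP) lies at the very end of the fingers, on their centre line; the grasp point (between the pads) lies hold_point_z behind it (hold_point_z is the distance from the TCP to the grasp point, in m); z points along the fingers, y is the direction in which the jaws open and shut (so a half turn about z gives the same grasp; the last joint's range is limited). The gripper opens to 88 mm and grips with 3 to 60 N. Pads are 19 mm wide; open, the fingers measure 130 mm over their backs; the gripper's body (78 mm by 193 mm) begins 47 mm behind the grasp point.
Start: joints at [-46.862, 20.546, 0.682, 0, -70.136, -16.507], TCP at [0.303, -0.603, 0.227] pointing down, gripper open.
Joint ranges: [-176.03, 176.03], [-82.01, 121.73], [-58.28, 71.71], [-173.87, 95.51], [-174.79, -0.11], [-173.66, 173.66]. Speed limits (degrees/s): [136.94, 136.94, 172.46, 180, 180, 180].

## Interface

Orientations are given as [roll, pitch, yaw] about the fixed x, y, z axes, in that order (R = Rz(yaw) Ry(pitch) Rx(roll)).
In Python, from plant import get_obs, snapshot, close_job, hold_point_z gives the robot as it stands. The module is installed in compiled form; this text tells all that it offers.
- The arm moves only by the tool jog_arm, never from a script. Its argument "commands" is a list of rows, each a list of 4 numbers: the shift along the world's x, y, z in mm, then the turn about the world's z in degrees. In form: [[x, y, z, turn], ...]. A call has exactly 10 rows; each row shifts and turns the commanded pose from where the row before left it; what a row does not reach is not made up. A row lasts 1/12 s, in which the tool goes at most 41.7 mm and 7.16 degrees, less where a joint would pass 70% of its speed; a pose out of reach is approached as far as the arm can. A call is refused whole if a number of a shift passes 41.7 or a number of a turn 7.16, either way. A call with a gripper value outside its range is refused whole. "fingers" is the finger opening in mm, from 0 to 87.6, set as the call begins (left out, the last holds). The fingers move at their own pace and stop on an object; the grip force is fixed at half the most. Time passes only in rows, so rows that do not move let the fingers close, or fill a call up. It gives the time, the measured TCP pose, the force and the opening at its end, in the units of the state.
- get_obs(): the state, without advancing time (a new reading comes with each control period).
- snapshot(name): name is "side" or "top" or "wrist"; returns a dict with "image" (480x640x3 uint8, red, green, blue), "fov_y" (degrees; the focal length in pixels is half the picture's height over the tangent of half this angle, whatever the lens; pixels are square), "cx", "cy" (the principal point, pixels), "rvec" (rotation vector, rad) and "tvec" (3), from world to camera coordinates, as OpenCV has them; the wrist camera has in their place "mount" (4x4, takes a point from camera to tool coordinates, whose origin is the TCP and whose axes are the flange's). Camera axes: x right, y down, z forward; pixel columns grow to the right and rows downward; lengths in m; the calibration is good to about 2 mm. A picture is of the moment at which its call begins: read the wrist's pose just before it. There is no depth.
- close_job(): hands the job in, once; it reports no verdict.
The state is a dict: "clock": time; "joint_pos": joint angles; "qvel": joint speeds; "tau": joint torques, N m; "tool_pos": TCP position; "orientation": TCP orientation; "force": force on the tool from outside, world axes, zero at the start; "moment": the same for the moment, N m; "opening": finger opening in m.
Only numpy, scipy, OpenCV 4.12 (cv2) and the standard library are available. Lean on these libraries where they do the work, as an engineer would, in place of code of your own. Each camera call takes 0.05 s, during which the arm holds its last target.

## Working session

There is one attempt and no reset: what is moved stays moved. The work goes in short steps, Python scripts to look and compute and a tool call to move; the robot and the scene stay as the last step left them, time stands still between calls to the robot, and variables do not carry over. Pictures are saved under pics/ and viewed, and the job is handed in when it is done.

Besides the shell and the picture viewer there is one more tool, called after "Call:" as name([rows], argument=value, ...), one row to a line, values as JSON. jog_arm: Moves the arm, as the interface text tells. Its arguments: {"type":"object","properties":{"commands":{"type":"array","items":{"type":"array","items":{"type":"number"}}},"fingers":{"type":"number"}},"required":["commands"]}

```bash
mkdir -p pics
python3 - <<'E'
from plant import *
import cv2,numpy as np,json
print(hold_point_z); o=get_obs(); print({k:np.round(v,4).tolist() for k,v in o.items()})
for n in ("top","side","wrist"):
    s=snapshot(n); cv2.imwrite(f"pics/{n}0.png",s["image"][:,:,::-1])
    print(n,{k:np.round(v,5).tolist() for k,v in s.items() if k!="image"})
E
```

```text
0.0188
{'clock': 0.0, 'joint_pos': [-46.8616, 20.5905, 0.6318, -0.0209, -70.1363, -16.5087], 'qvel': [0.0806, -0.0084, 0.0015, 0.0774, 0.0118, -0.0635], 'tau': [0.0012, -58.2724, 29.3067, 6.9973, 0.007, -0.0002], 'tool_pos': [0.3023, -0.6029, 0.2256], 'orientation': [179.9034, -0.0082, -153.3774], 'force': [0.1676, 0.2929, 0.5322], 'moment': [-0.037, -0.014, 0.0475], 'opening': 0.0874}
top {'fov_y': 44.54181, 'cx': 313.48414, 'cy': 239.22549, 'rvec': [2.18811, -2.15075, 0.13359], 'tvec': [0.00683, 0.47763, 1.04245]}
side {'fov_y': 54.88636, 'cx': 316.88299, 'cy': 241.29708, 'rvec': [0.02986, 2.78143, -1.4307], 'tvec': [0.488, 0.01722, 0.98535]}
wrist {'fov_y': 62.51494, 'cx': 320.23635, 'cy': 241.66527, 'mount': [[-0.00136, -0.96635, -0.25724, 0.06957], [1.0, -0.00148, 0.00024, -0.00029], [-0.00061, -0.25724, 0.96635, -0.15826], [0.0, 0.0, 0.0, 1.0]]}
```

View pics/top0.png

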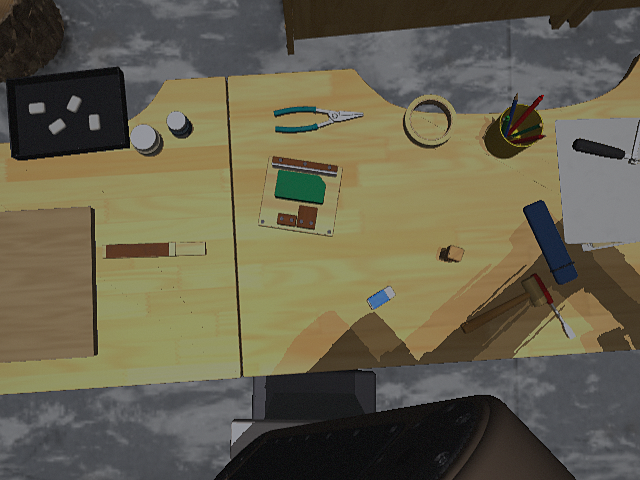

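View pics/side0.png

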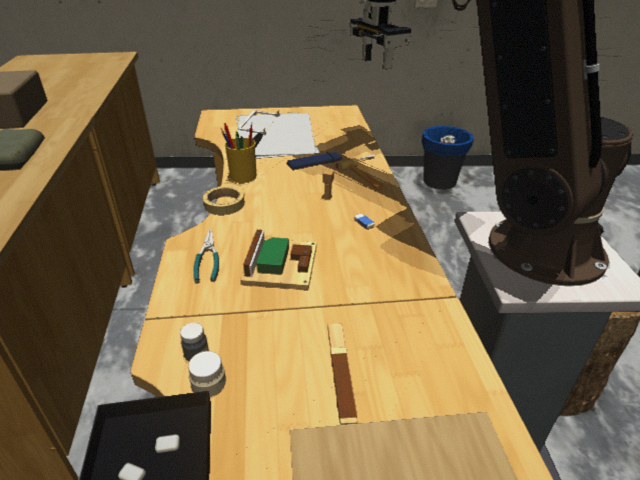

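View pics/wrist0.png

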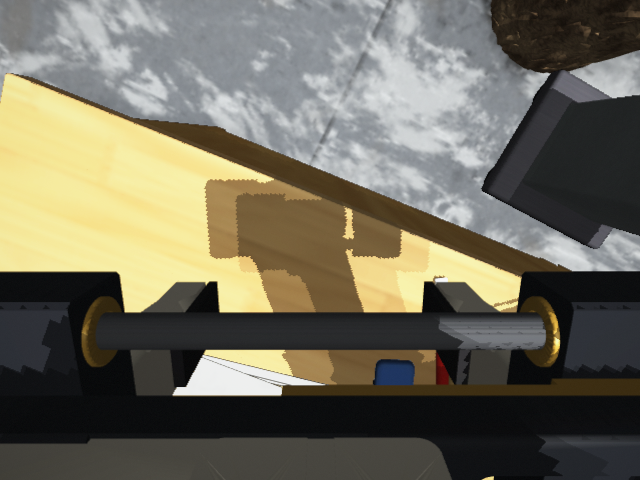

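The top view shows the jig at about (300,196) with the thin stop on the left (287,220), the spacer at (452,253), the eraser at (381,297) and the stick at (155,250). I'll enlarge both areas.

```bash
cat > h.py <<'E'
import cv2,numpy as np
from plant import *
def cam(s,o=None):
    f=240/np.tan(np.radians(s["fov_y"]/2)); K=np.array([[f,0,s["cx"]],[0,f,s["cy"]],[0,0,1]])
    if "rvec" in s:
        R=cv2.Rodrigues(np.array(s["rvec"],float))[0]; t=np.array(s["tvec"],float).ravel()
    else:
        from scipy.spatial.transform import Rotation as Ro
        T=np.eye(4);T[:3,:3]=Ro.from_euler('xyz',o["orientation"],degrees=True).as_matrix();T[:3,3]=o["tool_pos"]
        W=np.linalg.inv(T@np.array(s["mount"])); R,t=W[:3,:3],W[:3,3]
    return K,R,t
def ray(c,px,z):
    K,R,t=c; d=R.T@np.linalg.inv(K)@np.array([px[0],px[1],1.]); C=-R.T@t
    return C+d*(z-C[2])/d[2]
def proj(c,P):
    K,R,t=c; p=(K@(R@np.atleast_2d(P).T+t[:,None])).T; return p[:,:2]/p[:,2:]
def crop(im,x0,y0,w,h,k,fn):
    cv2.imwrite(fn,cv2.resize(im[y0:y0+h,x0:x0+w,::-1],None,fx=k,fy=k,interpolation=cv2.INTER_CUBIC))
E
python3 - <<'E'
from h import *
s=snapshot("top");crop(s["image"],250,145,100,100,6,"pics/t_jig.png");crop(s["image"],420,230,60,45,12,"pics/t_sp.png")
s2=snapshot("side");crop(s2["image"],310,165,40,40,12,"pics/s_sp.png");crop(s2["image"],235,220,90,75,8,"pics/s_jig.png")
c=cam(s)
for p in [(342,166),(269,155),(259,224),(331,236)]: print(ray(c,p,.014))
print(ray(c,(453,253),.04),ray(cam(s2),(327,185),.04))
E
```

```text
[ 0.61780061 -0.03620812  0.014     ]
[0.63616246 0.10090241 0.014     ]
[0.50536921 0.11611773 0.014     ]
[ 0.48542807 -0.01734075  0.014     ]
[ 0.45547714 -0.2365727   0.04      ] [ 0.45843186 -0.21900255  0.04      ]
```

View pics/t_jig.png

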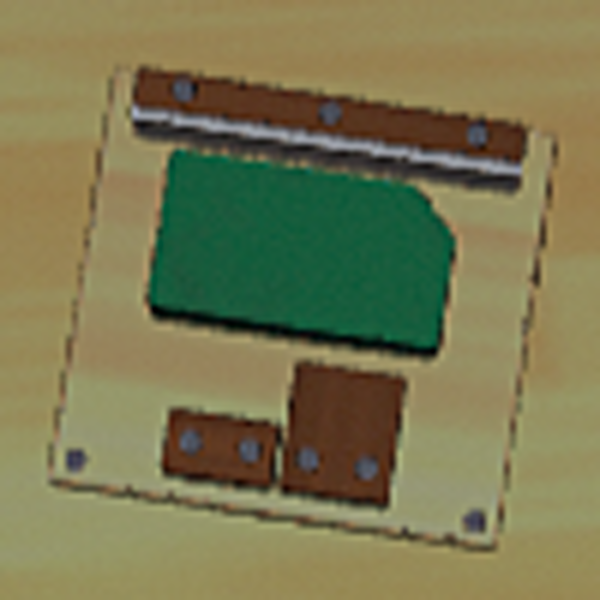

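View pics/t_sp.png

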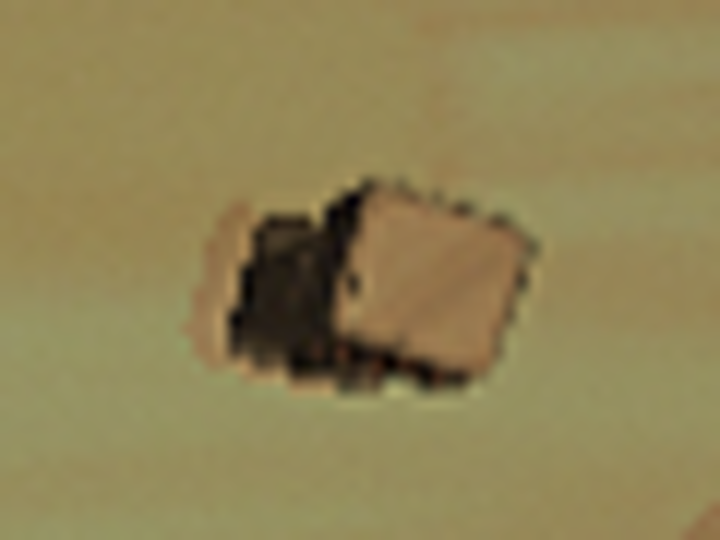

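View pics/s_sp.png

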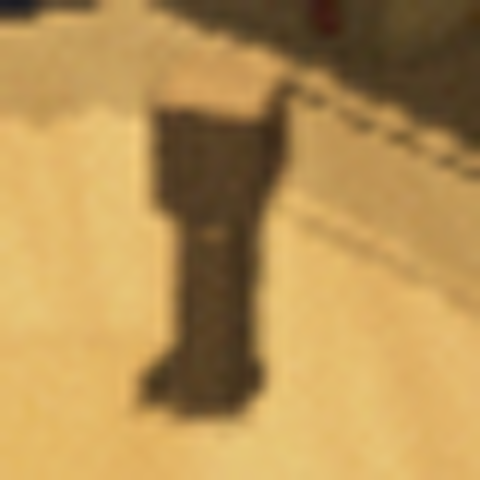

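Run:
```python
from h import *
o=get_obs();print(o["tool_pos"],o["clock"])
c=cam(snapshot("top"));c2=cam(snapshot("side"))
print(ray(c,(420+435/12,230+280/12),.072))
q=[ray(c,(420+x/12,230+y/12),.072) for x,y in [(370,185),(530,240),(485,375),(335,330)]]
for i in range(4):
  d=q[(i+1)%4]-q[i];print(np.linalg.norm(d),np.degrees(np.arctan2(d[1],d[0])))
print(ray(c2,(310+222/12,165+93/12),.072))
print(ray(c2,(310+215/12,165+400/12),0))
```

```text
[ 0.30242389 -0.60319762  0.22611753] 0.25
[ 0.45203439 -0.2342368   0.072     ]
0.02452058371502327 -108.15388945189808
0.02096302329948647 161.06862032371663
0.022664969605455266 74.18241055998527
0.021942709489862478 -13.99851540124249
[ 0.45522673 -0.2215014   0.072     ]
[ 0.4553227  -0.22306906  0.        ]
```

View pics/s_jig.png

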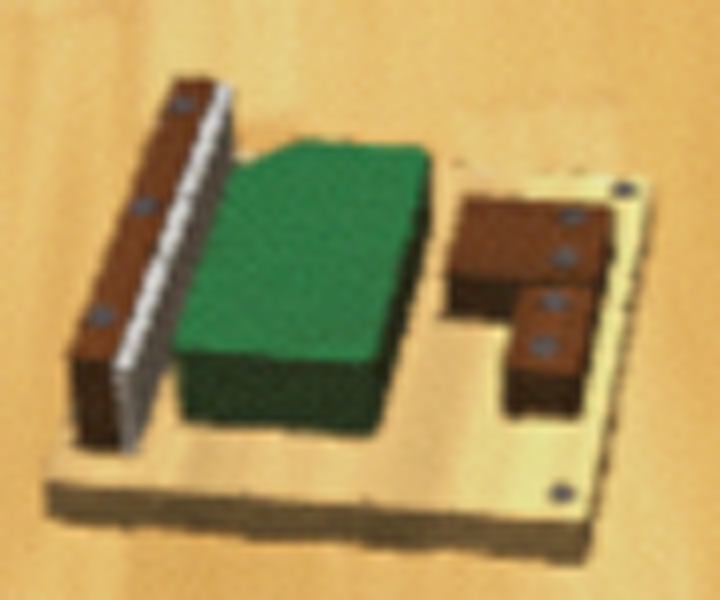

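Call:
jog_arm([
  [16, 41, 0, 4.6],
  [16, 41, 0, 4.6],
  [16, 41, 0, 4.6],
  [16, 41, 0, 4.6],
  [16, 41, 0, 4.6],
  [16, 41, 0, 4.6],
  [16, 41, 0, 4.6],
  [16, 41, 0, 4.6],
  [16, 41, 0, 4.6],
  [16, 41, 0, 4.6],
])

```text
clock: 1.18
tool_pos: [0.4543, -0.2133, 0.227]
orientation: [-179.9, 0.0, -107.1]
force: [1.0, 0.7, -1.0]
opening: 0.0879
```

Call:
jog_arm([
  [0, 0, 0, 0],
  [0, 0, 0, 0],
  [0, 0, 0, 0],
  [0, 0, 0, 0],
  [0, 0, 0, 0],
  [0, 0, 0, 0],
  [0, 0, 0, 0],
  [0, 0, 0, 0],
  [0, 0, 0, 0],
  [0, 0, 0, 0],
])

```text
clock: 2.02
tool_pos: [0.4539, -0.2155, 0.2265]
orientation: [180.0, -0.0, -107.4]
force: [1.0, 0.1, 0.3]
opening: 0.0874
```

Run:
```python
from h import *
o=get_obs();print(o["tool_pos"],o["orientation"],o["clock"],o["force"])
s=snapshot("wrist");cv2.imwrite("pics/w1.png",s["image"][:,:,::-1])
```

```text
[ 0.45390407 -0.21547217  0.22651974] [ 1.79995698e+02 -2.06453779e-03 -1.07398089e+02] 2.0167 [1.03406785 0.13071016 0.33351617]
```

View pics/w1.png

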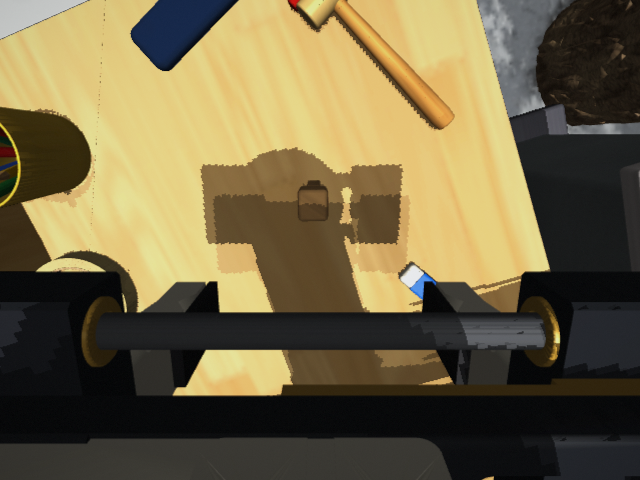

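Run:
```python
from h import *
o=get_obs();s=snapshot("wrist")
im=np.clip(s["image"].astype(float)*1.8,0,255).astype(np.uint8)
crop(im,285,165,60,60,10,"pics/w1c.png")
```

```text
(no output)
```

View pics/w1c.png

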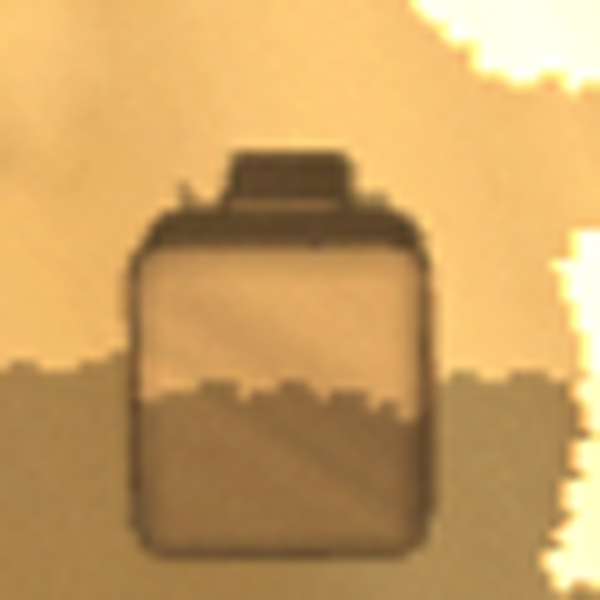

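Run:
```python
from h import *
o=get_obs();c=cam(snapshot("wrist"),o)
f=lambda x,y:ray(c,(285+x/10,165+y/10),.072)
P=f(283.5,398);print(P,(P-o["tool_pos"])*1000,o["orientation"],o["tool_pos"])
print(np.linalg.norm(f(137,398)-f(430,398)),np.linalg.norm(f(283,243)-f(283,553)))
q=proj(cam(snapshot("top")),P);print(q)
```

```text
[ 0.45401995 -0.23280535  0.072     ] [ 3.97798159e-02 -1.75025415e+01 -1.54545693e+02] [ 1.79999100e+02  1.58210632e-03 -1.07382182e+02] [ 0.45398017 -0.21530281  0.22654569]
0.023407511455468554 0.025011878596119728
[[455.42098015 252.18668561]]
```

Spacer top centre is (0.4540, -0.2328), the measured 23.4 x 25 mm matches the head, and the yaw is already aligned. Next I descend and grip.

Call:
jog_arm([
  [0, -9, 0, 0],
  [0, -8.5, -20, 0],
  [0, 0, -25, 0],
  [0, 0, -25, 0],
  [0, 0, -25, 0],
  [0, 0, -25, 0],
  [0, 0, -20, 0],
  [0, 0, -15, 0],
  [0, 0, 0, 0],
  [0, 0, 0, 0],
])

```text
clock: 3.05
tool_pos: [0.4537, -0.233, 0.0712]
orientation: [179.9, -0.0, -107.4]
force: [0.2, -0.7, 0.8]
opening: 0.0875
```

Call:
jog_arm([
  [0, 0, -12, 0],
  [0, 0, -12, 0],
  [0, 0, -8, 0],
  [0, 0, 0, 0],
  [0, 0, 0, 0],
  [0, 0, 0, 0],
  [0, 0, 0, 0],
  [0, 0, 0, 0],
  [0, 0, 0, 0],
  [0, 0, 0, 0],
])

```text
clock: 3.88
tool_pos: [0.4542, -0.2327, 0.0399]
orientation: [-180.0, 0.0, -107.4]
force: [0.1, -0.1, -0.1]
opening: 0.0874
```

Call:
jog_arm([
  [0, 0, 0, 0],
  [0, 0, 0, 0],
  [0, 0, 0, 0],
  [0, 0, 0, 0],
  [0, 0, 0, 0],
  [0, 0, 0, 0],
  [0, 0, 0, 0],
  [0, 0, 0, 0],
  [0, 0, 0, 0],
  [0, 0, 0, 0],
], fingers=15)

```text
clock: 4.72
tool_pos: [0.454, -0.2327, 0.0395]
orientation: [180.0, -0.0, -107.4]
force: [0.1, -0.4, 0.0]
opening: 0.0266
```

Call:
jog_arm([
  [0, 0, 0, 0],
  [0, 0, 0, 0],
  [0, 0, 0, 0],
  [0, 0, 0, 0],
  [0, 0, 0, 0],
  [0, 0, 0, 0],
  [0, 0, 0, 0],
  [0, 0, 0, 0],
  [0, 0, 0, 0],
  [0, 0, 0, 0],
], fingers=0)

```text
clock: 5.55
tool_pos: [0.454, -0.2327, 0.0396]
orientation: [180.0, 0.0, -107.4]
force: [0.5, -0.6, -0.5]
opening: 0.0241
```

Call:
jog_arm([
  [0, 0, 10, 0],
  [0, 0, 20, 0],
  [0, 0, 30, 0],
  [0, 10, 30, 0],
  [8, 30, 30, 1],
  [10, 35, 25, 1],
  [10, 35, 20, 1],
  [10, 35, 20, 1],
  [10, 35, 20, 1],
  [10, 35, 15, 1],
])

```text
clock: 6.38
tool_pos: [0.5114, -0.0191, 0.2602]
orientation: [-179.8, 0.1, -101.3]
force: [1.6, -0.2, -0.4]
opening: 0.0241
```

Call:
jog_arm([
  [10, 35, 0, 1],
  [10, 35, 0, 1],
  [10, 35, 0, 1],
  [10, 30, 0, 1],
  [10, 25, 0, 0],
  [7, 20, 0, 0],
  [0, 0, 0, 0],
  [0, 0, 0, 0],
  [0, 0, 0, 0],
  [0, 0, 0, 0],
])

```text
clock: 7.22
tool_pos: [0.5678, 0.1584, 0.2576]
orientation: [-180.0, 0.0, -97.4]
force: [-0.1, 0.3, -0.9]
opening: 0.0236
```

Run:
```python
from h import *
o=get_obs();print(o["tool_pos"],o["orientation"],o["clock"],o["force"],o["opening"])
s=snapshot("wrist");cv2.imwrite("pics/w2.png",s["image"][:,:,::-1])
```

```text
[0.5678368  0.15842909 0.25758905] [-1.79988553e+02  6.27990522e-03 -9.74025804e+01] 7.2167 [-0.05348836  0.2901979  -0.87281387] 0.023614018695878054
```

View pics/w2.png

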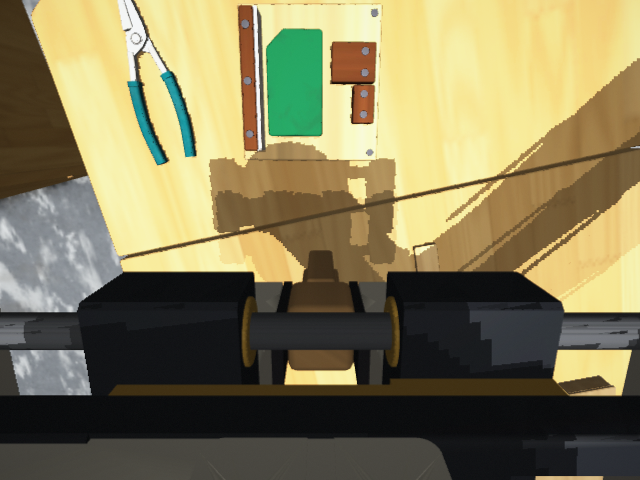

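The jig is at (310,80), the spacer hangs straight at (320,310). Enlarging the jig.

Run:
```python
from h import *
s=snapshot("wrist");crop(s["image"],230,0,160,165,5,"pics/w2c.png");np.save("w2.npy",s["image"])
im=cv2.imread("pics/w2c.png");cv2.imwrite("pics/w2c1.png",cv2.resize(s["image"][0:85,230:390,::-1],None,fx=5,fy=5,interpolation=cv2.INTER_CUBIC));cv2.imwrite("pics/w2c2.png",cv2.resize(s["image"][80:165,230:390,::-1],None,fx=5,fy=5,interpolation=cv2.INTER_CUBIC))
```

```text
(no output)
```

View pics/w2c1.png

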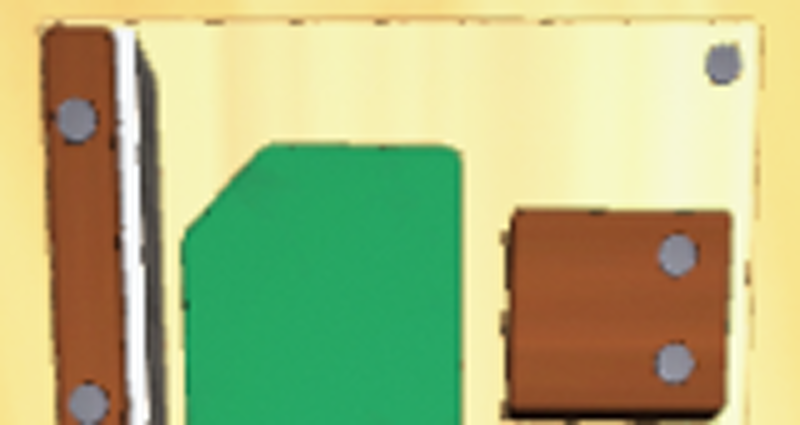

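View pics/w2c2.png

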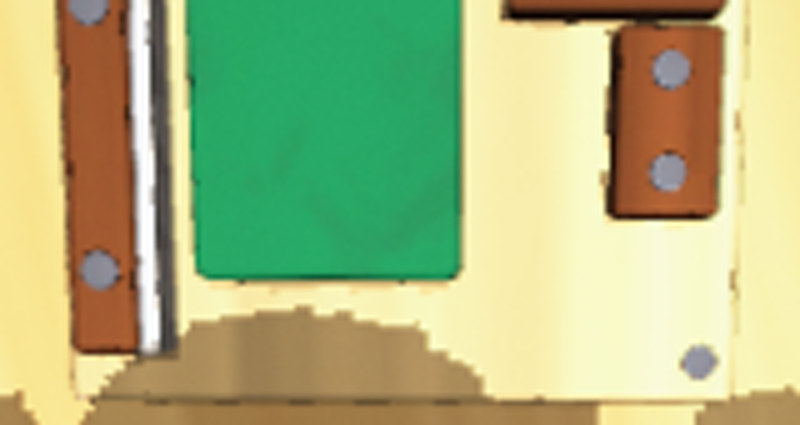

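```bash
cat > fit.py <<'E'
from h import *
from scipy.optimize import least_squares
o=get_obs();c=cam(snapshot("wrist"),o)
A=lambda x,y:(230+x/5,y/5); B=lambda x,y:(230+x/5,80+y/5)
obs=[((72,-70,14),A(40,20)),((-60,-70,14),A(762,20)),((72,70,14),B(72,400)),((-60,70,14),B(732,402)),
((-34,1,30),B(615,25)),((-54,1,30),B(725,25)),((-54,35,30),B(718,215)),((-34,35,30),B(612,215)),
((-14,-35,30),A(514,210)),((-54,-35,30),A(732,210)),((-54,-1,30),A(723,410)),((-14,-1,30),A(512,410)),
((50,-60,44),A(133,30)),((50,60,44),B(158,350))]
X=np.array([a for a,_ in obs])/1000;U=np.array([b for _,b in obs])
def W(p,X):
    a=p[2];R=np.array([[np.cos(a),-np.sin(a),0],[np.sin(a),np.cos(a),0],[0,0,1]]);return X@R.T+[p[0],p[1],0]
r=least_squares(lambda p:(proj(c,W(p,X))-U).ravel(),[.55,.04,-.13])
p=r.x;print("jig",p[:2],np.degrees(p[2]));print(np.round(r.fun.reshape(-1,2),1).tolist())
def toj(P):
    a=p[2];d=P[:2]-p[:2];return 1000*np.array([np.cos(a)*d[0]+np.sin(a)*d[1],-np.sin(a)*d[0]+np.cos(a)*d[1]])
for n,u in [("near-y",A(461,148)),("near+y",B(461,277)),("far+y",B(199,277)),("far-y cut",A(183,235))]: print(n,toj(ray(c,u,.038)))
for j in [(-17,18),(-16,18),(-34,18),(25,0)]:print(j,W(p,np.array([[j[0]/1000,j[1]/1000,0]])))
print(o["tool_pos"],o["orientation"]); t=toj(o["tool_pos"]);print("tcp in jig",t,"tool-jig yaw",o["orientation"][2]+90-np.degrees(p[2]))
ct=cam(snapshot("top"));print(proj(ct,W(p,X[:4])))
E
python3 fit.py
```

```text
jig [0.55623353 0.04296888] -7.6463859060974615
[[-1.1, -1.0], [0.2, -0.6], [-0.2, 0.5], [0.2, 0.4], [0.5, -0.2], [0.4, -0.1], [0.4, 0.7], [0.2, 0.7], [-0.8, -0.5], [0.5, -0.3], [0.8, 0.5], [-0.8, 0.4], [-0.1, -1.2], [-0.0, 1.4]]
near-y [ -5.24601518 -42.70754818]
near+y [-5.58672125 45.69288218]
far+y [42.77235442 45.81730517]
far-y cut [ 43.30686303 -28.81358813]
(-17, 18) [[0.54177975 0.06307083 0.        ]]
(-16, 18) [[0.54277086 0.06293777 0.        ]]
(-34, 18) [[0.52493092 0.06533283 0.        ]]
(25, 0) [[0.58101124 0.03964241 0.        ]]
[0.5679442  0.15837306 0.25759767] [-1.79979478e+02  1.73380766e-02 -9.74206746e+01]
tcp in jig [ -3.74900982 115.93622616] tool-jig yaw 0.22571130469281986
[[341.88590658 165.7474323 ]
 [331.60094736 234.92240393]
 [268.01486439 154.59214749]
 [256.73046324 223.57730347]]
```

Call:
jog_arm([
  [-4, -13, -5, -0.2],
  [-5, -16, -15, 0],
  [-5, -17, -20, 0],
  [-5, -17, -25, 0],
  [-5, -16, -25, 0],
  [-4.8, -16, -25, 0],
  [0, 0, -20, 0],
  [0, 0, -10, 0],
  [0, 0, 0, 0],
  [0, 0, 0, 0],
])

```text
clock: 8.25
tool_pos: [0.5397, 0.0642, 0.1125]
orientation: [-180.0, -0.0, -97.6]
force: [0.5, -0.3, -0.3]
opening: 0.0238
```

Run:
```python
from h import *
o=get_obs();print(o["tool_pos"],o["orientation"],o["clock"],o["force"])
s=snapshot("wrist");cv2.imwrite("pics/w3.png",s["image"][:,:,::-1])
s=snapshot("side");crop(s["image"],210,180,130,120,5,"pics/s3.png")
```

```text
[0.53969439 0.06415099 0.11247386] [-1.79995905e+02 -2.53054202e-02 -9.75601843e+01] 8.25 [ 0.53262646 -0.25488943 -0.27556916]
```

View pics/w3.png

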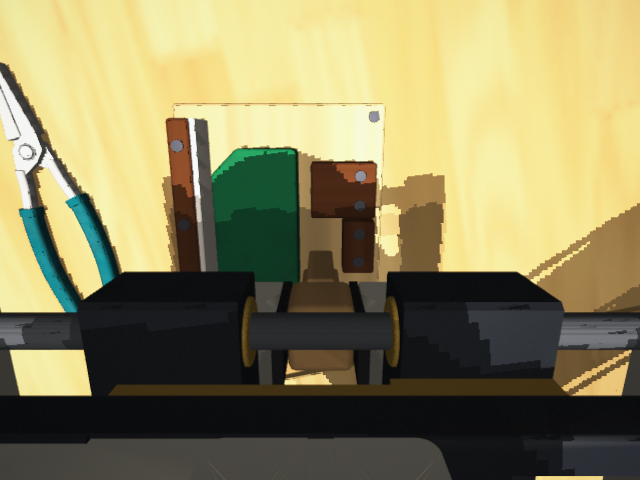

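View pics/s3.png

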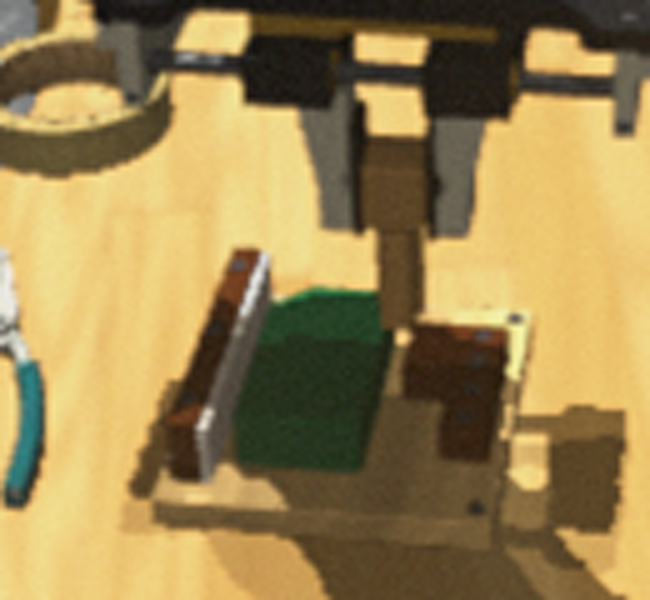

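Run:
```python
from h import *
o=get_obs();s=snapshot("wrist");c=cam(s,o)
im=np.clip(s["image"].astype(float)*1.7,0,255).astype(np.uint8)
crop(im,270,150,120,130,5,"pics/w3c.png")
p=np.array([.55623,.04297]);a=np.radians(-7.646)
```

```text
(no output)
```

View pics/w3c.png

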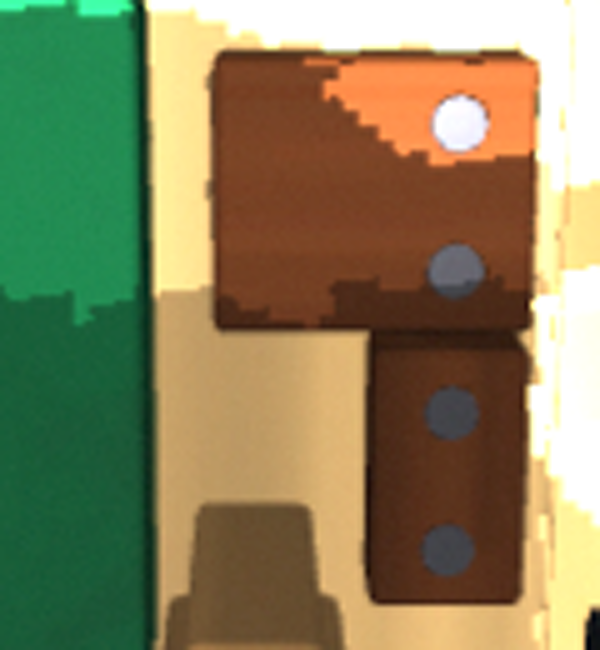

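```bash
cat > jf.py <<'E'
from h import *
p0=np.array([.55623,.04297]);a0=np.radians(-7.646)
def toj(P):
    d=np.array(P)[:2]-p0;return np.round(1000*np.array([np.cos(a0)*d[0]+np.sin(a0)*d[1],-np.sin(a0)*d[0]+np.cos(a0)*d[1]]),1)
E
python3 - <<'E'
from jf import *
o=get_obs();c=cam(snapshot("wrist"),o);A=lambda x,y:(270+x/5,150+y/5)
print("tcp",toj(o["tool_pos"]))
for n,u,z in [("blk",A(141,100),.038),("blk",A(152,600),.038),("thick",A(215,55),.03),("thick",A(217,325),.03),("thickback",A(535,60),.03),("thin",A(372,335),.03),("thin",A(370,600),.03),("thinback",A(522,600),.03),("footL",A(200,503),o["tool_pos"][2]-.0395),("footR",A(308,503),o["tool_pos"][2]-.0395)]: print(n,toj(ray(c,u,z)))
E
```

```text
tcp [-18.6  19.6]
blk [ -5.8 -30.8]
blk [-6.3 30.8]
thick [-14.3 -35.4]
thick [-14.4  -2.5]
thickback [-52.7 -34.9]
thin [-33.7  -1.3]
thin [-34.   33.6]
thinback [-53.6  33.5]
footL [-13.4   7.7]
footR [-24.7   7.7]
```

Against the stops seen here the spacer sits about 3 mm too far out and 1 mm off mid-gap. I'll correct that and lower it.

Call:
jog_arm([
  [-1.4, -2.8, 0, 0],
  [0, 0, 0, 0],
  [0, 0, -8, 0],
  [0, 0, -8, 0],
  [0, 0, -8, 0],
  [0, 0, -8, 0],
  [0, 0, -6, 0],
  [0, 0, -4, 0],
  [0, 0, 0, 0],
  [0, 0, 0, 0],
])

```text
clock: 9.28
tool_pos: [0.5379, 0.0614, 0.0698]
orientation: [180.0, -0.0, -97.6]
force: [-0.3, 1.0, -1.2]
opening: 0.024
```

Run:
```python
from jf import *
o=get_obs();print(o["tool_pos"],toj(o["tool_pos"]),o["orientation"],o["clock"],o["force"])
s=snapshot("wrist");im=np.clip(s["image"].astype(float)*1.7,0,255).astype(np.uint8)
crop(im,150,110,260,180,3,"pics/w4.png")
s=snapshot("side");im=np.clip(s["image"].astype(float)*1.7,0,255).astype(np.uint8);crop(im,220,210,110,90,7,"pics/s4.png")
```

```text
[0.53791858 0.06139064 0.06977756] [-20.6  15.8] [ 1.79968825e+02 -2.96441447e-02 -9.75624001e+01] 9.2833 [-0.30895292  1.04061099 -1.24987291]
```

View pics/w4.png

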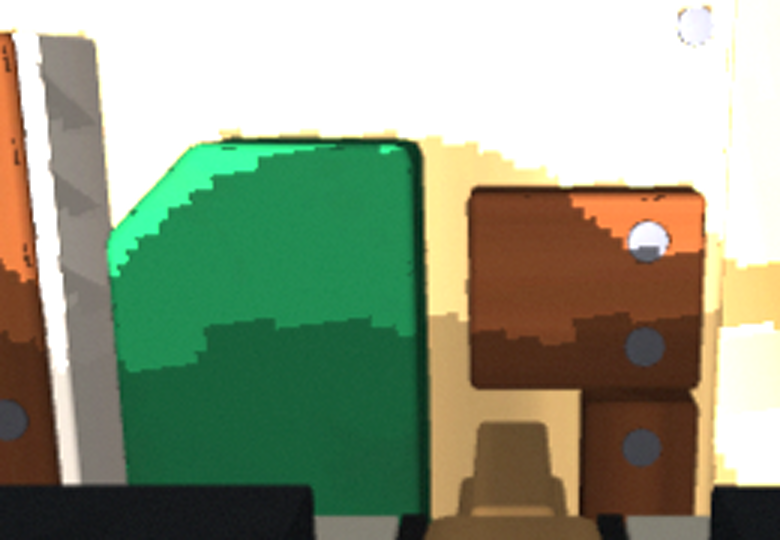

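View pics/s4.png

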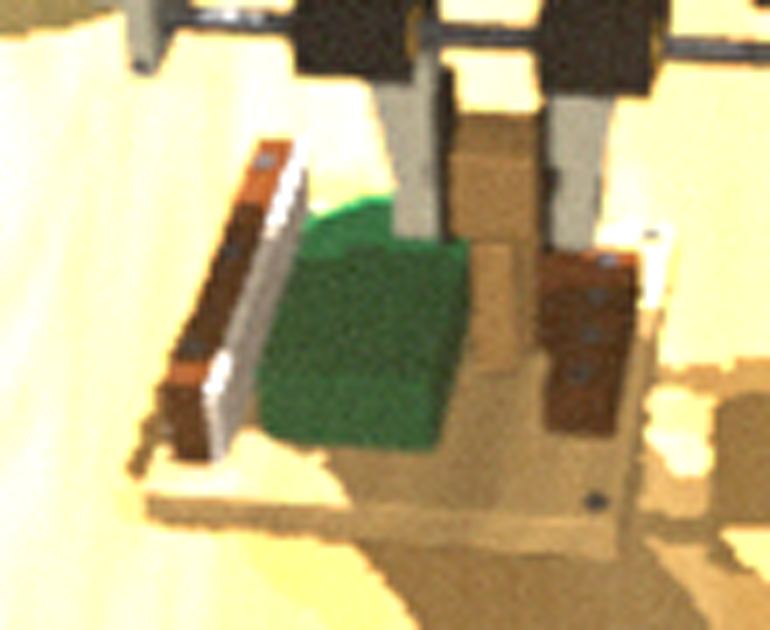

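Foot hangs clear between block and thin stop, ~5.7 mm clear of the thick stop's end. Lowering to the board.

Call:
jog_arm([
  [1, 0, -4, 0],
  [0, 0, -4, 0],
  [0, 0, -3, 0],
  [0, 0, -2, 0],
  [0, 0, -1.5, 0],
  [0, 0, -1, 0],
  [0, 0, 0, 0],
  [0, 0, 0, 0],
  [0, 0, 0, 0],
  [0, 0, 0, 0],
])

```text
clock: 10.22
tool_pos: [0.5391, 0.0615, 0.0547]
orientation: [-180.0, 0.0, -97.6]
force: [0.1, -0.2, -0.3]
opening: 0.0239
```

Run:
```python
from jf import *
for i in range(4):
  o=get_obs();print(o["tool_pos"],toj(o["tool_pos"]),o["clock"],o["force"]);s=snapshot("side")
im=np.clip(s["image"].astype(float)*1.7,0,255).astype(np.uint8);crop(im,220,210,110,90,7,"pics/s5.png")
```

```text
[0.53907238 0.0614994  0.05474646] [-19.5  16.1] 10.2167 [ 0.06059106 -0.21687132 -0.2825797 ]
[0.53906708 0.06150261 0.05474353] [-19.5  16.1] 10.2667 [-0.71573873 -1.00104118 -1.01325005]
[0.53903733 0.0615033  0.05471651] [-19.5  16.1] 10.3167 [ 0.04136272  0.73639976 -0.42329093]
[0.53901916 0.06147827 0.05470267] [-19.5  16.1] 10.3667 [ 0.42542249  0.0220439  -0.10552929]
```

View pics/s5.png

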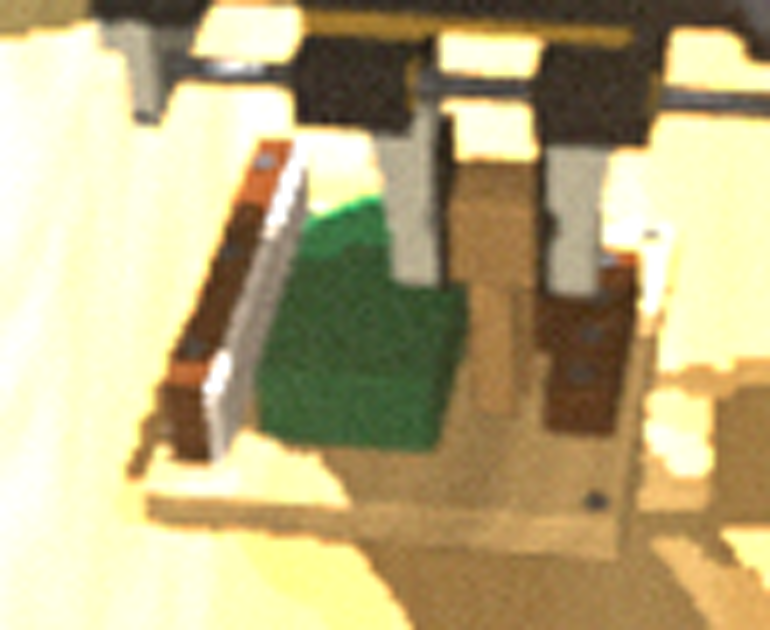

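Foot is in the gap about 1 mm off the board, no contact forces. Lower slightly, then approach along jig +x.

Call:
jog_arm([
  [0, 0, -0.4, 0],
  [0, 0, -0.4, 0],
  [0, 0, 0, 0],
  [0.6, -0.08, 0, 0],
  [0.6, -0.08, 0, 0],
  [0.6, -0.08, 0, 0],
  [0.6, -0.08, 0, 0],
  [0.6, -0.08, 0, 0],
  [0, 0, 0, 0],
  [0, 0, 0, 0],
])

```text
clock: 11.25
tool_pos: [0.542, 0.061, 0.0538]
orientation: [180.0, -0.0, -97.6]
force: [0.4, -0.1, -1.2]
opening: 0.024
```

Call:
jog_arm([
  [0.4, -0.053, 0, 0],
  [0.4, -0.053, 0, 0],
  [0.4, -0.053, 0, 0],
  [0.4, -0.053, 0, 0],
  [0.4, -0.053, 0, 0],
  [0.4, -0.053, 0, 0],
  [0.4, -0.053, 0, 0],
  [0.4, -0.053, 0, 0],
  [0.4, -0.053, 0, 0],
  [0.4, -0.053, 0, 0],
])

```text
clock: 12.08
tool_pos: [0.5459, 0.0605, 0.0537]
orientation: [180.0, -0.0, -97.6]
force: [-0.6, 1.4, -0.8]
opening: 0.0235
```

```bash
cat > look.py <<'E'
import sys
from jf import *
k=sys.argv[1]
F=[]
for i in range(3):
  o=get_obs();F.append(o["force"]);s=snapshot("side")
print(o["tool_pos"],toj(o["tool_pos"]),o["orientation"],o["clock"],np.round(np.mean(F,0),2),o["opening"],o["moment"])
im=np.clip(s["image"].astype(float)*1.7,0,255).astype(np.uint8);crop(im,220,210,110,90,7,f"pics/s{k}.png")
s=snapshot("wrist");im=np.clip(s["image"].astype(float)*1.7,0,255).astype(np.uint8);crop(im,130,90,260,190,3,f"pics/w{k}.png")
E
python3 look.py 6
```

```text
[0.54602919 0.06050836 0.05380952] [-12.4  16. ] [-1.79997157e+02  3.77835905e-04 -9.75697924e+01] 12.1833 [-0.29  1.03 -0.3 ] 0.023599212205665007 [ 6.09075871e-05  1.94881413e-01 -6.21832142e-02]
```

View pics/w6.png

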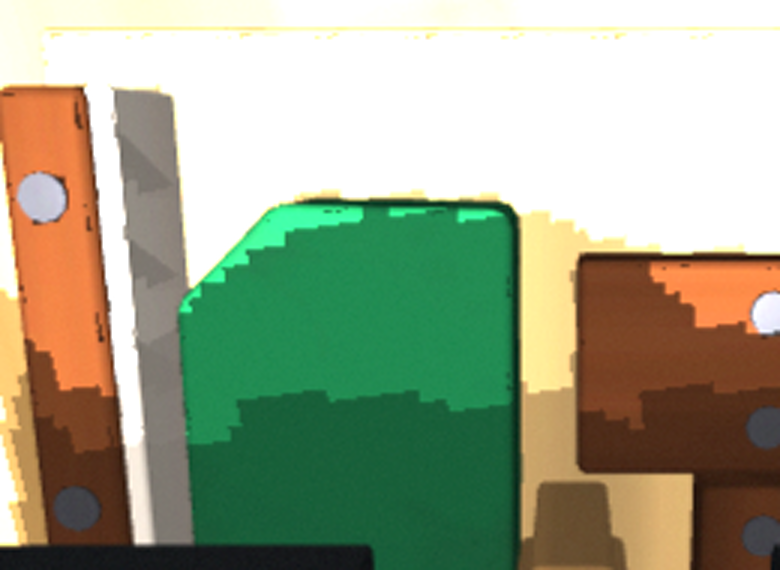

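Call:
jog_arm([
  [0.3, -0.04, 0, 0],
  [0.3, -0.04, 0, 0],
  [0.3, -0.04, 0, 0],
  [0.3, -0.04, 0, 0],
  [0.3, -0.04, 0, 0],
  [0.3, -0.04, 0, 0],
  [0.3, -0.04, 0, 0],
  [0.3, -0.04, 0, 0],
  [0.3, -0.04, 0, 0],
  [0.3, -0.04, 0, 0],
])

```text
clock: 13.12
tool_pos: [0.549, 0.0601, 0.0538]
orientation: [180.0, -0.0, -97.6]
force: [-0.7, 1.0, -0.5]
opening: 0.0242
```

```bash
python3 look.py 7
```

```text
[0.54903285 0.06013214 0.05378662] [-9.4 16.1] [-1.79998512e+02 -6.94560296e-04 -9.75669783e+01] 13.2167 [-0.48  0.14 -0.6 ] 0.024028898947445233 [0.05460421 0.17264083 0.04279856]
```

View pics/w7.png

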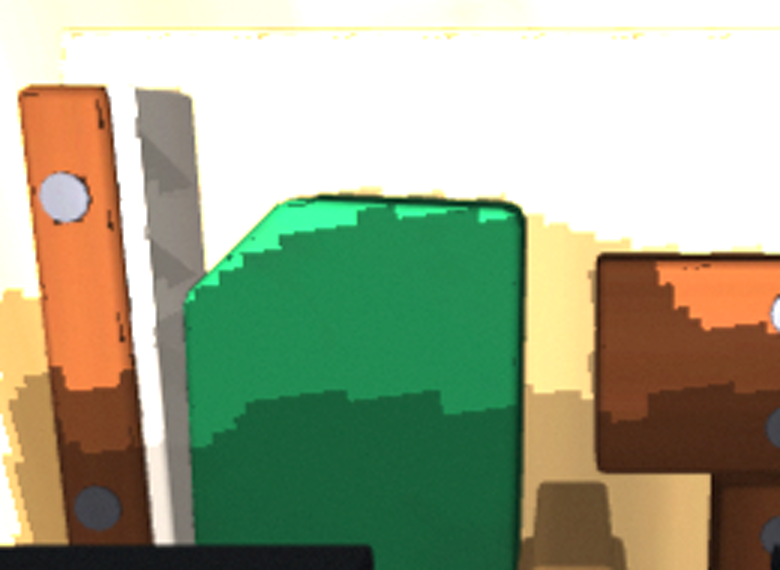

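View pics/s7.png

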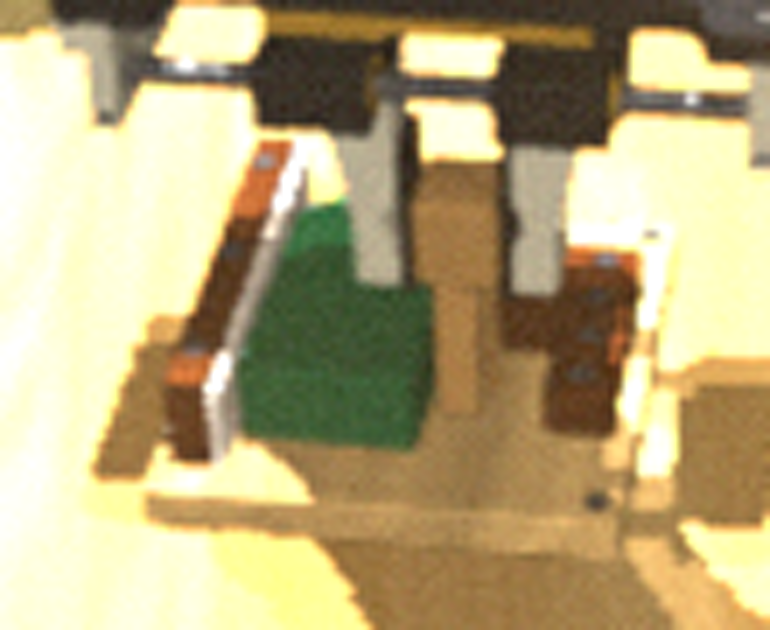

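Call:
jog_arm([
  [0.2, -0.027, 0, 0],
  [0.2, -0.027, 0, 0],
  [0.2, -0.027, 0, 0],
  [0.2, -0.027, 0, 0],
  [0.2, -0.027, 0, 0],
  [0.2, -0.027, 0, 0],
  [0.2, -0.027, 0, 0],
  [0.2, -0.027, 0, 0],
  [0, 0, 0, 0],
  [0, 0, 0, 0],
])

```text
clock: 14.15
tool_pos: [0.5502, 0.0598, 0.0537]
orientation: [180.0, -0.0, -97.6]
force: [-1.7, 0.9, 0.5]
opening: 0.0236
```

```bash
python3 look.py 8
```

```text
[0.55021616 0.05983256 0.05369146] [-8.2 15.9] [ 1.79965367e+02 -1.25587941e-02 -9.75765767e+01] 14.25 [-2.53  0.52 -0.1 ] 0.023729390916371912 [0.28819556 1.2471612  0.02377309]
```

View pics/w8.png

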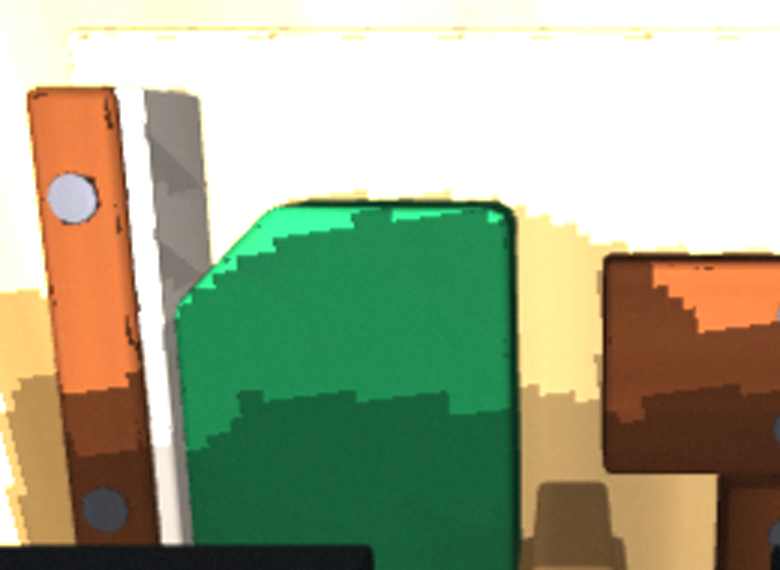

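Call:
jog_arm([
  [0.15, -0.02, 0, 0],
  [0.15, -0.02, 0, 0],
  [0.15, -0.02, 0, 0],
  [0.15, -0.02, 0, 0],
  [0.15, -0.02, 0, 0],
  [0.15, -0.02, 0, 0],
  [0, 0, 0, 0],
  [0, 0, 0, 0],
  [0, 0, 0, 0],
  [0, 0, 0, 0],
])

```text
clock: 15.18
tool_pos: [0.5503, 0.0597, 0.0535]
orientation: [179.9, -0.0, -97.6]
force: [-7.2, 2.2, 1.6]
opening: 0.0241
```

```bash
python3 look.py 9
```

```text
[0.55035832 0.0597014  0.05354579] [-8.  15.8] [ 1.79893192e+02 -2.84332110e-02 -9.75860831e+01] 15.2833 [-6.68  1.79  1.9 ] 0.023751095758813165 [0.90221558 2.7609895  0.02229533]
```

View pics/w9.png

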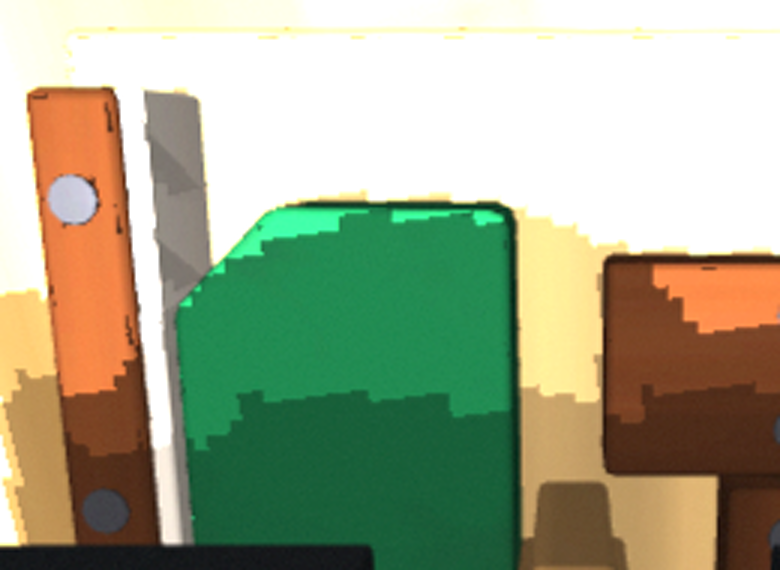

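Call:
jog_arm([
  [0.15, -0.02, 0, 0],
  [0.15, -0.02, 0, 0],
  [0.15, -0.02, 0, 0],
  [0.15, -0.02, 0, 0],
  [0.15, -0.02, 0, 0],
  [0.15, -0.02, 0, 0],
  [0.15, -0.02, 0, 0],
  [0, 0, 0, 0],
  [0, 0, 0, 0],
  [0, 0, 0, 0],
])

```text
clock: 16.22
tool_pos: [0.5504, 0.0596, 0.0535]
orientation: [179.8, -0.0, -97.6]
force: [-10.5, 3.5, 5.7]
opening: 0.0238
```

```bash
python3 look.py 10
python3 - <<'E'
from h import *
s=snapshot("wrist");im=np.clip(s["image"].astype(float)*1.5,0,255).astype(np.uint8)
crop(im,160,110,160,170,4,"pics/w10c.png")
s=snapshot("top");im=np.clip(s["image"].astype(float)*1.7,0,255).astype(np.uint8)
crop(im,245,145,110,95,7,"pics/t10.png")
E
```

```text
[0.55043342 0.05958917 0.05351823] [-8.  15.7] [ 1.79806504e+02 -4.47364906e-02 -9.75948650e+01] 16.3167 [-10.31   3.87   5.64] 0.024095239205374094 [1.6843549  4.38109167 0.04300702]
```

View pics/w10c.png

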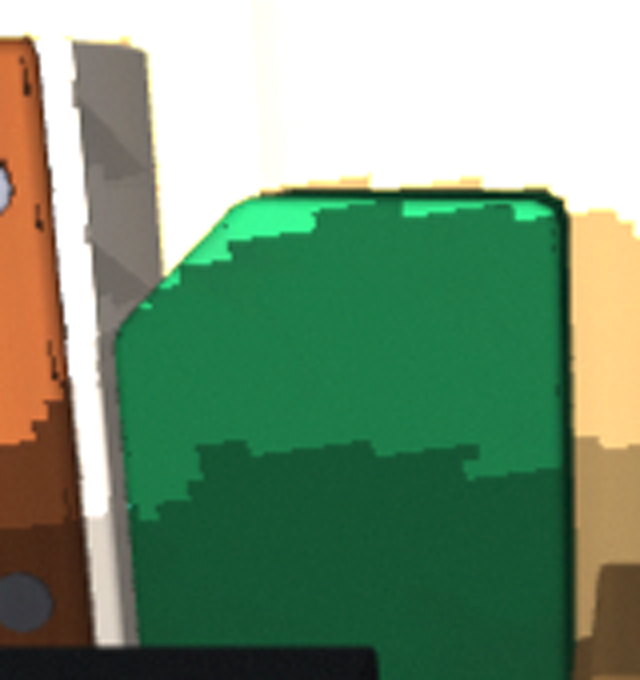

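View pics/s10.png

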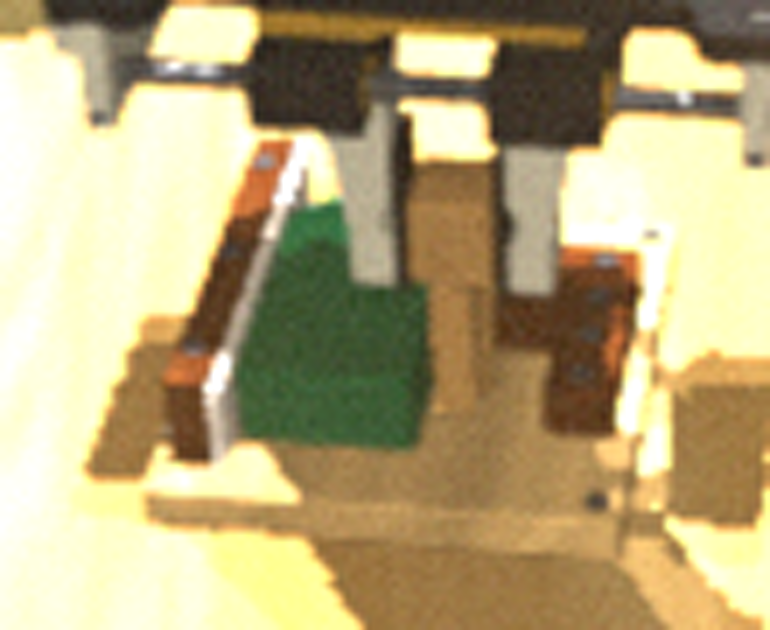

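View pics/t10.png

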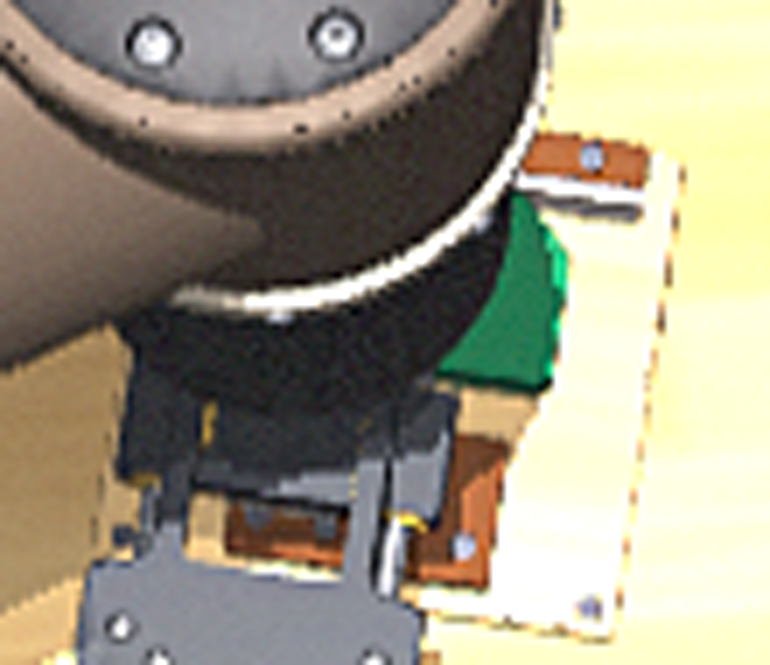

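Run:
```python
from jf import *
o=get_obs();s=snapshot("wrist");c=cam(s,o)
A=lambda x,y:(160+x/4,110+y/4)
for n,u,z in [("fence base end",A(148,50),.014),("fence base",A(161,265),.014),("ftop",A(72,45),.044),("ftop",A(95,340),.044),("blk far-y",A(118,335),.038),("blk far",A(127,490),.038),("blk far",A(136,635),.038),
 ("blk near",A(566,205),.038),("blk near",A(571,420),.038),("blk near",A(572,660),.038)]: print(n,toj(ray(c,u,z)))
im=s["image"].copy()
a=a0;R=np.array([[np.cos(a),-np.sin(a)],[np.sin(a),np.cos(a)]])
w=lambda x,y,z:[*(R@[x/1000,y/1000]+p0),z/1000]
big=cv2.resize(im[90:290,130:400],None,fx=3,fy=3,interpolation=cv2.INTER_CUBIC);big=np.clip(big*1.2,0,255).astype(np.uint8)
def line(P,Q,col):
    q=(proj(c,[w(*P),w(*Q)])-[130,90]+.5)*3; cv2.line(big,*[tuple(int(v) for v in r) for r in q],col,1)
line((50,-60,44),(50,60,44),(0,0,255));line((50,-60,14),(50,60,14),(255,0,255));line((50,-45,38),(50,45,38),(255,0,0));line((0,-45,38),(0,45,38),(255,0,0));line((-14,-35,30),(-14,-1,30),(0,255,255))
cv2.imwrite("pics/ov.png",big[:,:,::-1])
```

```text
fence base end [ 50.6 -60.3]
fence base [ 51.  -34.8]
ftop [ 49.4 -59.8]
ftop [ 49.8 -29.7]
blk far-y [ 49.2 -29.4]
blk far [ 49.7 -11.9]
blk far [50.1  5.4]
blk near [ -0.2 -43.4]
blk near [ -0.5 -19.9]
blk near [-0.3  8.5]
```

View pics/ov.png

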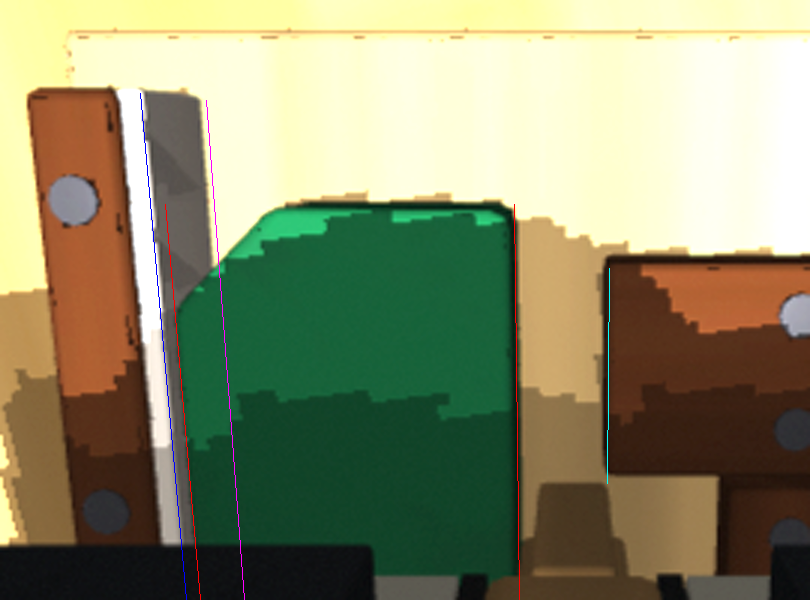

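The overlay puts the block's long side on the flush line at both ends (±0.5 mm), with about 10.7 N of push. I'll add a little push for margin, then confirm it holds steady.

Call:
jog_arm([
  [0.15, -0.02, 0, 0],
  [0.15, -0.02, 0, 0],
  [0.15, -0.02, 0, 0],
  [0.15, -0.02, 0, 0],
  [0, 0, 0, 0],
  [0, 0, 0, 0],
  [0, 0, 0, 0],
  [0, 0, 0, 0],
  [0, 0, 0, 0],
  [0, 0, 0, 0],
])

```text
clock: 17.4
tool_pos: [0.5505, 0.0596, 0.0535]
orientation: [179.8, -0.1, -97.6]
force: [-12.5, 4.6, 8.1]
opening: 0.0241
```

Call:
jog_arm([
  [0, 0, 0, 0],
  [0, 0, 0, 0],
  [0, 0, 0, 0],
  [0, 0, 0, 0],
  [0, 0, 0, 0],
  [0, 0, 0, 0],
  [0, 0, 0, 0],
  [0, 0, 0, 0],
  [0, 0, 0, 0],
  [0, 0, 0, 0],
])

```text
clock: 18.23
tool_pos: [0.5505, 0.0596, 0.0535]
orientation: [179.8, -0.1, -97.6]
force: [-12.8, 5.8, 8.1]
opening: 0.0241
```

```bash
python3 look.py 11
```

```text
[0.55046018 0.05953068 0.05352903] [-7.9 15.6] [ 1.79757448e+02 -5.21821574e-02 -9.76046471e+01] 18.3333 [-12.93   5.42   8.69] 0.023521455871652403 [2.18072438 5.23146086 0.01593447]
```

View pics/w11.png

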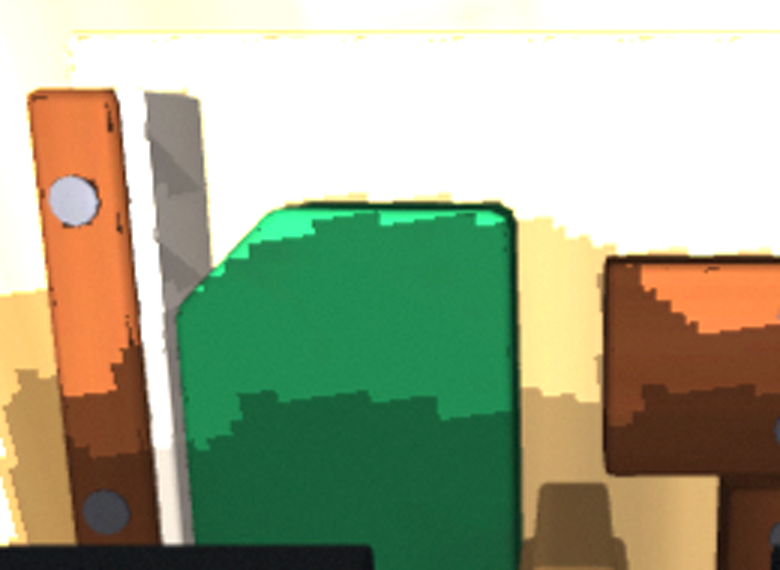

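View pics/s11.png

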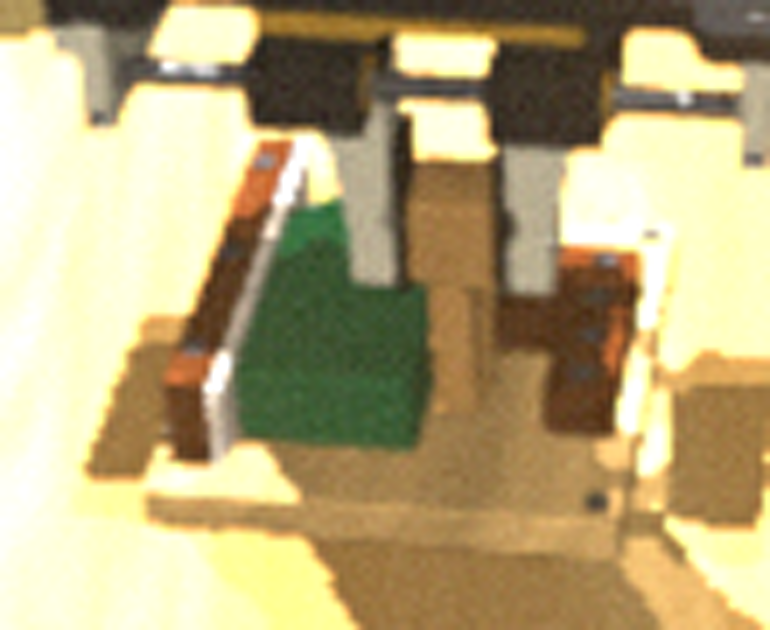

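```bash
python3 -c "
from plant import *
print(close_job()); o=get_obs(); print(o['clock'],o['force'],o['opening'])"
```

```text
the job is handed in; nothing more can be done
None
the job is handed in; nothing more can be done
```

The spacer is in the gap in front of the thin stop, and it is holding the block flush against the fence. I handed the job in at about 18.4 s with the gripper still closed on the spacer head and still pressing.

**What I did:** I gripped the spacer across its head (opening 24 mm) and lowered it upright from above. I then pushed the block along the jig's x in small steps. No gripper part was seen near the block; the fingertips were about 15 mm above its top.

**Last checks:**
- **Flush:** The block's near side was measured at x = -0.2 to -0.5 mm along its length (0 is flush), and its far side at 49.2 to 50.1 mm (the fence face is at 50). It was parallel to within about 0.5°. I took these figures just before the last 0.6 mm of push; afterwards I only compared the picture by eye, and it looked the same.
- **Push:** It was about 13.5 N along the jig's x and steady over the last second, with the tool no longer moving.
- **Foot on the board:** An upward force of about 8.7 N showed the foot resting on the board. There was also a sideways force of a few newtons.

**Disagreements:** The top camera placed the jig's board corners up to about 4 mm from where the wrist camera did. A second wrist view was about 1.5 mm off along the fence, so I set the spacer's position relative to the stops seen in that view.

I did not re-measure the sanding stick and eraser at the end, but the arm never went near them at working height.

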